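Draw the aluminium tube out of the stock rack

TASK

Fetch the square aluminium tube from the stock rack: raise its front end over the yellow lip and draw it out endwise from under the hood. Then set it down, without dropping it, flat and lengthwise in the middle of the black rubber mat. Leave the wooden batten where it is in the rack.

Things in the scene. Friction and masses are not known exactly. Their poses are not given: they have to be found in the camera images.
- tube_mid (a point): Centre, half-way up, of the loose square aluminium tube (silver-grey, dark ends; 220 long, 20 x 20 mm, 90 g). x runs along it to its front end, behind the yellow lip; z up. It lies on the rack's floor in either lane, its tail about 55 mm in under the hood. It cannot rise level over the lip: tilt the front end up 7 to 14 degrees, tail low, until the tail has left the hood.
- batten_mid (a point): Centre of the pale wooden batten, same size as the tube (220 x 20 x 20 mm), same axes; it lies in the other lane of the rack and stays there.
- rack: Grey-green stock rack, yellow lip; fixed. Origin: centre of underside, on the bench. x: pull-out direction, hood to lip. 250 (x) by 160 mm (y); floor 10 mm above bench. Lip: x = 117 to 125 mm, full width, top 34 mm above bench. Lanes centred y = +35 and -35 mm. Hood: x = -125 to -58 mm, roof 46 to 54 mm above bench; lane pockets under it 28 mm wide, 36 high. Open above between hood and lip.
- mat: Black rubber mat, flat, fixed to the bench, 280 mm long in x, 120 mm wide in y, 4 mm thick. Origin at the centre of its underside on the bench; z up, x along its length.

How it is judged:
On the way, in this order (a step that is already met when the one before it is completed fails the run):
1. the tube's front end is tilted up over the lip while its tail is still under the hood (angle between tube_mid's own x axis and vertical below 1.48 rad and x of tube_mid in the frame of rack below 0.05 m and z of tube_mid in the frame of rack above 0.03 m), for 0.1 s.
2. the tube is drawn out, its tail clear of the hood (x of tube_mid in the frame of rack above 0.06 m), for 0.05 s.
At the end, for the whole second after the job is handed in: The tube lies at rest, flat on the mat, its centre within 30 mm of the mat's centre both along and across it and lengthwise within 12 degrees (either end first); the batten is within 25 mm of where it began (x of tube_mid in the frame of mat between -0.03 and 0.03 m and y of tube_mid in the frame of mat between -0.03 and 0.03 m and z of tube_mid in the frame of mat below 0.019 m and angle between the x axis of tube_mid and the x axis of mat, either way round below 0.21 rad and linear speed of tube below 0.02 m/s and distance of batten_mid from where it was at the start of the episode below 0.025 m); the robot touches nothing.
It fails at once if the tube is let go of more than 40 mm above the bench or mat (z of tube_mid in the frame of mat above 0.06 m and contact force between the fingers and tube below 0.05 N).
It fails at once if the batten is moved from its place by more than 25 mm (distance of batten_mid from where it was at the start of the episode above 0.025 m).
It also fails if it takes over 48 s, if anything falls off the work surface, if the arm or the gripper's body presses on something with over 40 N, if the wrist force passes 120 N, or if a joint passes its speed limit or range.

ROBOT

A 6-joint arm with a two-finger parallel gripper is mounted at the origin on the work surface. World frame = base frame: x ahead of the robot, y to its left, z up, the work surface at z = 0. Lengths are in m, angles in rad, forces in N, time in s.
With the tool pointing down it reaches from about 0.2 to 0.875 m from the base axis. Payload 3.4 kg.
Tool frame: the origin (TCP) lies at the centre of the arm's flange, where the gripper is bolted on; the fingertips stand bot.tcp_to_tips ahead of it and the grasp point (between the pads) lies 180 mm ahead of it (bot.tcp_to_tips is the distance from the TCP to the fingertips, in m); z points along the fingers, x is the direction in which the jaws open and shut, and the axes are right-handed (so a half turn about z gives the same grasp; the last joint's range is limited). The gripper opens to 94 mm and grips with 3 to 60 N. Pads are 16 mm wide; open, the fingers measure 119 mm over their backs; the gripper's body (75 mm by 177 mm) begins 78 mm behind the grasp point.
Start: joints at [-1.453, 0.276, 1.505, -0, 1.361, -0.121], TCP at [0.136, -0.559, 0.405] pointing down, gripper open.
Joint ranges: [-2.89, 2.89], [-0.75, 2.08], [0.22, 2.7], [-1.18, 4.32], [0.11, 2.71], [-2.7, 2.7]. Speed limits (rad/s): [2.57, 2.57, 3.14, 3.14, 3.14, 3.14].

INTERFACE

Orientations are given as a unit quaternion [w, x, y, z].
In Python, from station import bot, let_go, close, kinematics, vision, models gives the robot as it stands. The module is installed in compiled form; this text tells all that it offers. Calls block until the motion is done:
- bot.move_to(position, orientation): joint-space move of the TCP to a pose.
- bot.servo_line(position, frame=None, rate=0.15, stop_force=None): straight line of the TCP; frame=None keeps the orientation; rate is the mean speed in m/s. With stop_force (N) it stops when the force on the tool has changed by that much, and returns True; else False.
- bot.goto_joints(angles): joint-space move.
- let_go() and close(squeeze=None): open the fingers fully, or close them until they stop; squeeze is the grip in N (None keeps the last).
- bot.dwell(seconds).
- kinematics.solve_ik(position, orientation): joint angles nearest the present ones, or None.
- bot.state(): the state.
- vision.read_camera(name): name is "scene" or "top"; returns the picture (480x640x3 uint8, blue, green, red); there is no depth.
- vision.camera_params(name): a dict with "K" (3x3 intrinsics, pixels), "k1" (the pictures are not rectified: a ray, as slopes to the right and down, at radius r is drawn at 1 + k1 r^2 times it, then the intrinsics apply), "R" (3x3) and "t" (3): a world point X has camera coordinates R X + t. Camera axes: x right, y down, z forward; pixel columns grow to the right and rows downward; lengths in m; the calibration is good to about 2 mm. A picture is of the moment at which its call begins. camera_params takes no time and is no camera call.
A pose or a line that the arm cannot do raises bot.PlanningError and nothing moves.
- bot.sign_off(): hands the job in, once; it reports no verdict.
Trained networks look in the newest picture that a camera, given by its name, has taken for a name from the list of things; names that differ only in an ending like _2 or _b are one class to them, and where a whole thing is asked for, a point or a joint stands for the part that bears it (a point fixed in the world has none). Each returns a list of dicts, best first, with "score" (0 to 1); they miss things now and then, are a little off and sometimes report something else, mostly with a low value. They report only what shows in the picture. A call takes as long as a camera call.
- models.search_frame(name, camera): "at" ([row, column] in pixels, amid what is visible of it).
- models.cut_out(name, camera): "region" (480x640 bool, what is visible of it) and "at" ([row, column] in pixels, amid what is visible of it).
The state is a dict: "clock": time; "qpos": joint angles; "joint_velocities": joint speeds; "effort": joint torques, N m; "tool_pos": TCP position; "ee_rot": TCP orientation; "ft_force": force on the tool from outside, world axes, zero at the start; "torque": the same for the moment, N m; "finger_gap": opening from 0.0 (shut) to 1.0 (fully open).
Only numpy, scipy, OpenCV 4.12 (cv2) and the standard library are available. Lean on these libraries where they do the work, as an engineer would, in place of code of your own. Each camera call takes 0.05 s, during which the arm holds its last target.

## Working session

There is one attempt and no reset: what is moved stays moved. The work goes in short steps, each a Python script; the robot and the scene stay as the last script left them, time stands still between calls to the robot, and variables do not carry over. Pictures are saved under pics/ and viewed, and the job is handed in when it is done.

```bash
mkdir -p pics; ls; python3 - <<'E'
from station import bot, let_go, close, kinematics, vision, models
import cv2, numpy as np
print(bot.tcp_to_tips, bot.state())
for n in ("scene","top"):
    im=vision.read_camera(n); cv2.imwrite(f"pics/{n}0.png",im)
    p=vision.camera_params(n); print(n,{k:np.round(v,4).tolist() for k,v in p.items()})
    for o in("tube_mid","batten_mid","rack","mat"):
        print(o,[(np.round(d['at']).tolist(),round(d['score'],2)) for d in models.search_frame(o,n)])
E
```

```text
pics
0.1992 {'clock': 0.0, 'qpos': array([-1.45299136e+00,  2.76573141e-01,  1.50612011e+00, -2.68521646e-05,
        1.36066217e+00, -1.21023146e-01]), 'joint_velocities': array([ 7.45681728e-04,  9.52249575e-04, -1.76407128e-03, -2.27351063e-03,
        1.14406457e-03, -1.65433909e-05]), 'effort': array([ 1.18011167e-04, -4.04583836e+01, -2.37226653e+01,  7.01379217e-02,
        3.44057218e-02, -1.30501894e-04]), 'tool_pos': array([ 0.13597673, -0.55847699,  0.40382207]), 'ee_rot': array([-6.14968110e-04,  7.86310584e-01, -6.17830792e-01, -6.31528593e-04]), 'ft_force': array([-0.06840606, -0.88021814, -0.24442493]), 'torque': array([-0.01330957,  0.03772282, -0.00895451]), 'finger_gap': 0.9979005396287477}
scene {'K': [[584.6283, 0.0, 310.1803], [0.0, 584.6283, 236.7697], [0.0, 0.0, 1.0]], 'k1': 0.0067, 'R': [[-0.5526, 0.8332, 0.0198], [0.5735, 0.3973, -0.7164], [-0.6048, -0.3845, -0.6974]], 't': [0.2978, -0.2752, 1.1789]}
tube_mid [([278.0, 412.0], 0.77)]
batten_mid [([319.0, 401.0], 0.89)]
rack [([317.0, 453.0], 0.98)]
mat [([195.0, 209.0], 0.71)]
top {'K': [[509.9547, 0.0, 320.9695], [0.0, 509.9547, 244.6213], [0.0, 0.0, 1.0]], 'k1': -0.028, 'R': [[-0.0266, -0.9995, -0.0168], [-0.9961, 0.0279, -0.084], [0.0844, 0.0145, -0.9963]], 't': [0.0052, 0.5427, 0.8405]}
tube_mid [([266.0, 234.0], 0.82)]
batten_mid [([229.0, 215.0], 0.97)]
rack [([251.0, 202.0], 0.7)]
mat [([260.0, 446.0], 0.76)]
```

View pics/top0.png

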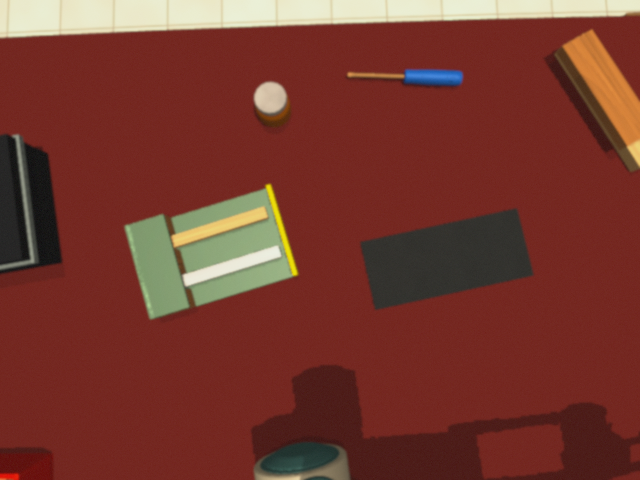

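View pics/scene0.png

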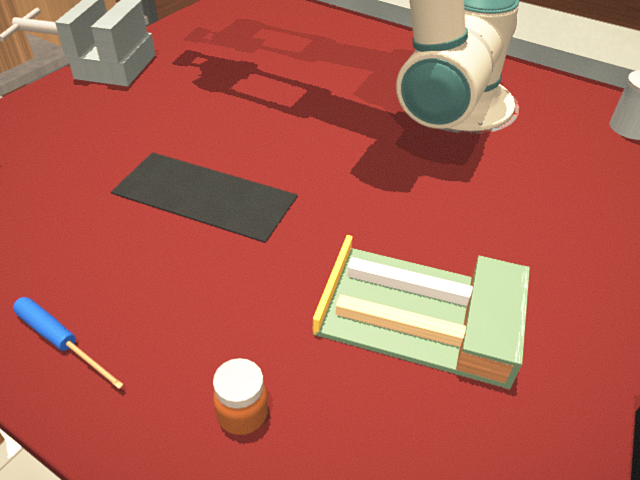

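The top view shows the silver tube in the lower lane, with its visible front end at about (col 280, row 252). The batten is in the upper lane, the yellow lip runs from (268,184) to (297,275), and the mat is centred at about (446,259). I'll zoom in to pick corners accurately.

```bash
python3 - <<'E'
import cv2
a=cv2.imread('pics/top0.png'); b=cv2.imread('pics/scene0.png')
cv2.imwrite('pics/z1.png',cv2.resize(a[175:325,115:315],None,fx=4,fy=4,interpolation=cv2.INTER_CUBIC))
cv2.imwrite('pics/z2.png',cv2.resize(b[230:390,305:535],None,fx=3.4,fy=3.4,interpolation=cv2.INTER_CUBIC))
E
```

```text
(no output)
```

View pics/z1.png

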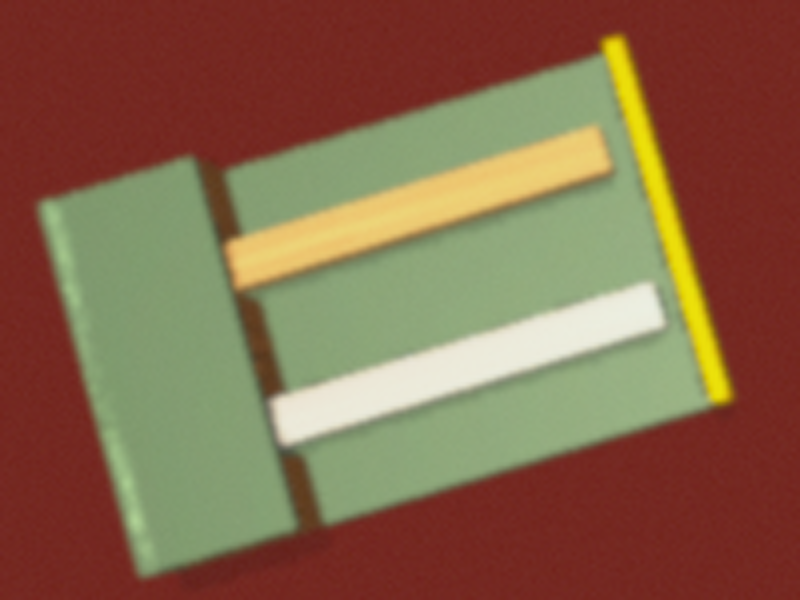

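View pics/z2.png

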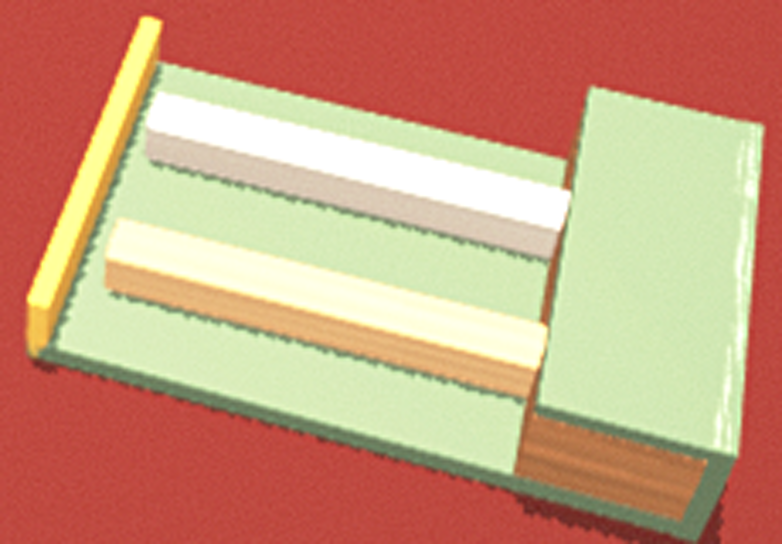

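```bash
cat > h.py <<'E'
import numpy as np, cv2
from station import bot, let_go, close, kinematics, vision, models
from scipy.optimize import least_squares
from scipy.spatial.transform import Rotation as R
P={n:vision.camera_params(n) for n in("top","scene")}
def proj(n,X):
    p=P[n]; c=np.atleast_2d(X)@np.array(p['R']).T+p['t']; s=c[:,:2]/c[:,2:]
    s=s*(1+p['k1']*(s**2).sum(1,keepdims=True)); K=np.array(p['K'])
    return s*[K[0,0],K[1,1]]+[K[0,2],K[1,2]]
def ray(n,uv):
    p=P[n];K=np.array(p['K']); d=(np.array(uv,float)-[K[0,2],K[1,2]])/[K[0,0],K[1,1]]
    s=d.copy()
    for _ in range(20): s=d/(1+p['k1']*(s@s))
    Rm=np.array(p['R']); return -Rm.T@np.array(p['t']), Rm.T@np.array([s[0],s[1],1.])
def onz(n,uv,z):
    o,d=ray(n,uv); return o+d*(z-o[2])/d[2]
def place(q,X):
    c,s=np.cos(q[2]),np.sin(q[2]); X=np.atleast_2d(X)
    return np.c_[q[0]+c*X[:,0]-s*X[:,1],q[1]+s*X[:,0]+c*X[:,1],X[:,2]]
def fit(obs,q0):
    def f(q): return np.concatenate([(proj(n,place(q,np.array(X)/1000.))[0]-uv) for n,X,uv in obs])
    r=least_squares(f,q0,loss='soft_l1'); return r.x,f(r.x).reshape(-1,2)
E
python3 - <<'E'
from h import *
obs=[('top',(125,80,34),(271.25,184)),('top',(125,-80,34),(298.25,275.5)),('top',(117,80,34),(265.5,184.5)),
('top',(-125,80,54),(125,225.75)),('top',(-125,-80,54),(150.75,319.25)),('top',(-58,80,54),(163.25,214)),('top',(-58,-80,54),(189.25,306.75)),
('scene',(125,-80,34),(347.1,234.7)),('scene',(117,-80,34),(352.6,236.5)),('scene',(125,80,34),(313.8,316.2)),
('scene',(-58,-80,54),(478.8,255.6)),('scene',(-125,-80,54),(529.4,266.8)),('scene',(-125,80,54),(521.8,364.4)),('scene',(-58,80,54),(462.9,350))]
g=onz('top',(210,250),.02)
q,res=fit(obs,[g[0],g[1],-1.3]); print('rack',q,'\n',res.round(1).tolist())
for n in P:
    q1,r1=fit([o for o in obs if o[0]==n],q); print(n,q1,abs(r1).max())
def inr(X):
    c,s=np.cos(q[2]),np.sin(q[2]); d=X-[q[0],q[1],0]; return np.array([c*d[0]+s*d[1],-s*d[0]+c*d[1],d[2]])
for n,uv in [('top',(278.25,245.5)),('top',(281.25,256.25)),('scene',(348.5,267.6)),('scene',(353.5,257)),('top',(265,206)),('top',(268,218))]:
    X=onz(n,uv,.03); print(n,X.round(4),inr(X).round(4))
for n in P:
    im=cv2.imread(f'pics/{n}0.png'); 
    vision.read_camera(n)
    m=models.cut_out('mat',n)[0]['region'].astype(np.uint8)
    m=cv2.morphologyEx(m,cv2.MORPH_OPEN,np.ones((5,5)))
    c=max(cv2.findContours(m,0,2)[0],key=cv2.contourArea)
    print(n,'matpix',len(c)); a=cv2.approxPolyDP(c,8,True)[:,0]
    W=np.array([onz(n,p,.004) for p in c[:,0]])[:,:2].astype(np.float32)
    print(cv2.minAreaRect((W*1000)), a.tolist())
    W=np.array([onz(n,p,.004) for p in a]); print(W.round(4).tolist(), W.mean(0))
np.save('rack.npy',q)
E
```

```text
rack [ 0.53684215  0.17410498 -1.30473076] 
 [[-1.8, 0.1], [-1.9, -0.8], [-0.5, 0.9], [-1.5, -0.4], [-2.2, -0.5], [-1.1, -0.4], [-1.4, 0.2], [-0.0, -0.9], [-0.2, -1.4], [-1.2, 0.9], [-0.6, -1.1], [-0.3, -0.3], [-0.7, -0.8], [-0.8, -2.4]]
top [ 0.53658149  0.1715828  -1.30075828] 0.9982987245500681
scene [ 0.53782087  0.17534316 -1.30308579] 2.009283671998105
top [0.5425 0.0621 0.03  ] [ 0.1095 -0.024   0.03  ]
top [0.5243 0.0574 0.03  ] [ 0.1093 -0.0428  0.03  ]
scene [0.5451 0.0665 0.03  ] [ 0.1059 -0.0203  0.03  ]
scene [0.5238 0.062  0.03  ] [ 0.1048 -0.0421  0.03  ]
top [0.6103 0.0833 0.03  ] [0.1069 0.047  0.03  ]
top [0.5896 0.0786 0.03  ] [0.1061 0.0258 0.03  ]
top matpix 193
((515.0572509765625, -224.84197998046875), (120.43087768554688, 282.165283203125), 10.524271965026855) [[517, 209], [361, 241], [375, 308], [531, 275]]
[[0.5967, -0.3514, 0.004], [0.5485, -0.0787, 0.004], [0.4328, -0.0989, 0.004], [0.4817, -0.3687, 0.004]] [ 0.51495372 -0.2244345   0.004     ]
scene matpix 210
((514.9873046875, -221.8223876953125), (124.66609191894531, 281.6626892089844), 10.630976676940918) [[113, 189], [259, 240], [296, 198], [157, 153]]
[[0.5919, -0.3503, 0.004], [0.5514, -0.0837, 0.004], [0.4401, -0.0931, 0.004], [0.4795, -0.3617, 0.004]] [ 0.51571456 -0.22219637  0.004     ]
```

```bash
cat >> h.py <<'E'
RY=-1.303; MY=np.radians(-79.45); MAT=np.array([.515,-.2235,0])
ux=np.array([np.cos(RY),np.sin(RY),0]); uy=np.array([-ux[1],ux[0],0])
C0=np.r_[ (np.array([.534,.062,0])-.110*ux)[:2], .0]   # tube centre xy
SG=1
def ori(yaw,tilt):  # tube frame -> tool frame; tilt=front up (rad)
    T=R.from_euler('ZY',[yaw,-tilt])
    tool=np.array([[0,1,0],[1,0,0],[0,0,-1.]]).T*1.0  # cols: x=tube y, y=tube x, z=down
    if SG<0: tool=tool@np.diag([-1,-1,1])
    return T*R.from_matrix(tool)
def q(r): 
    a=r.as_quat(); return np.array([a[3],a[0],a[1],a[2]])
H=0.0115 # grasp point above tube centre (tips 7.7 below centre)
def pose(c,yaw,tilt,h=H):
    """TCP pose putting tube centre at c"""
    T=R.from_euler('ZY',[yaw,-tilt]); return np.array(c)+T.apply([0,0,h+.18]), q(ori(yaw,tilt))
E
python3 - <<'E'
import h; from h import *
print(C0)
for s in(1,-1):
    h.SG=s
    for c,y,t in[(C0+[0,0,.12],RY,0),(C0+[0,0,.0215],RY,0),(C0+[0,0,.04],RY,.18),(C0+.08*ux+[0,0,.12],RY,.18),(MAT+[0,0,.12],MY,0),(MAT+[0,0,.014],MY,0)]:
        j=kinematics.solve_ik(*pose(c,y,t)); print(s,None if j is None else np.round(j,2))
E
```

```text
[0.50489323 0.1680792  0.        ]
1 [ 0.19  0.28  1.74 -0.    1.12 -0.08]
1 [ 0.19  0.39  1.87 -0.    0.88 -0.08]
1 [ 0.32  0.39  1.84 -0.22  0.94  0.19]
1 [ 0.17  0.29  1.75 -0.2   1.09 -0.01]
1 [-0.53  0.32  1.68 -0.    1.14 -0.72]
1 [-0.53  0.44  1.81 -0.    0.89 -0.72]
-1 None
-1 None
-1 None
-1 None
-1 [-0.53  0.32  1.68 -0.    1.14  2.42]
-1 [-0.53  0.44  1.81 -0.    0.89  2.42]
```

```bash
python3 - <<'E'
from h import *
d=-.006*uy
bot.move_to(*pose(C0+d+[0,0,.12],RY,0))
im=vision.read_camera('top'); cv2.imwrite('pics/top1.png',im)
p,o=pose(C0+d+[0,0,.035],RY,0); print(bot.servo_line(p,o,rate=.2))
p,o=pose(C0+d+[0,0,.020],RY,0); print(bot.servo_line(p,o,rate=.06,stop_force=8))
s=bot.state(); print(s['clock'],s['tool_pos']-p,s['ft_force'],s['finger_gap'])
for n in P: cv2.imwrite(f'pics/{n}2.png',vision.read_camera(n))
E
```

```text
False
False
4.6 [-7.91302028e-05  8.32430791e-06 -3.78468150e-05] [-0.24925192 -0.43467739 -0.00348936] 1.0030364893184687
```

View pics/scene2.png

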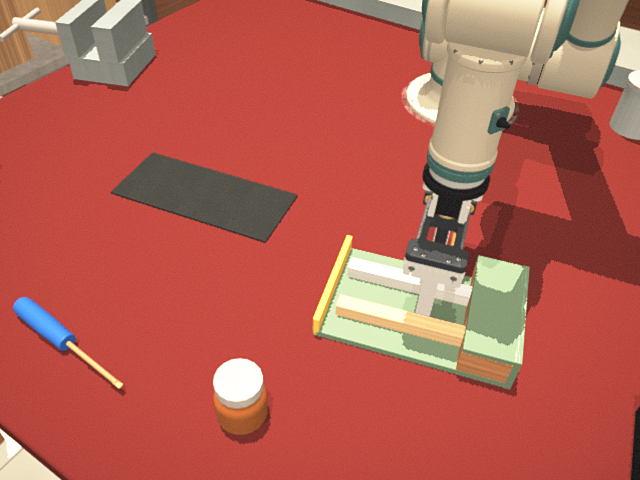

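The near finger, with its tip at about (425,315), is between the tube and the batten and isn't touching the batten. Next I'll close gently, re-centre sideways and squeeze.

```bash
python3 - <<'E'
from h import *
close(6); s=bot.state(); print(s['clock'],s['ft_force'],s['torque'],s['finger_gap'],'mm',94*s['finger_gap'])
p,o=pose(C0+[0,0,.020],RY,0); print(bot.servo_line(p,o,rate=.03,stop_force=10))
close(40)
s=bot.state(); print(s['clock'],s['ft_force'],s['torque'],94*s['finger_gap'])
for n in P: cv2.imwrite(f'pics/{n}3.png',vision.read_camera(n))
a=cv2.imread('pics/scene3.png')[220:390,300:540]; cv2.imwrite('pics/z3.png',cv2.resize(a,None,fx=3.3,fy=3.3,interpolation=2))
E
```

```text
5.825 [-0.55330329 -0.07719571  0.51357247] [-0.01340631 -0.23389502 -0.01474955] 0.21153658459852442 mm 19.884438952261295
False
6.3917 [0.39745914 0.30026229 0.57396066] [ 0.00556364 -0.21830285  0.03019091] 19.682704148833185
```

View pics/z3.png

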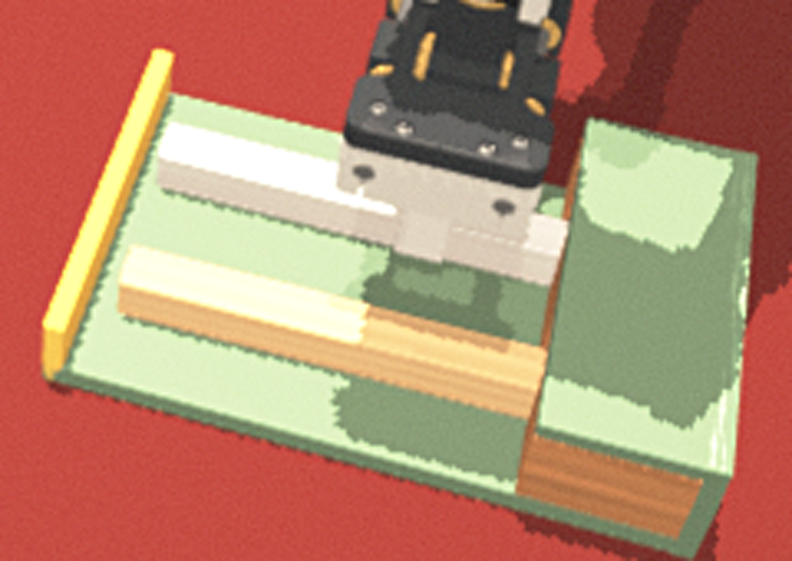

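View pics/top3.png

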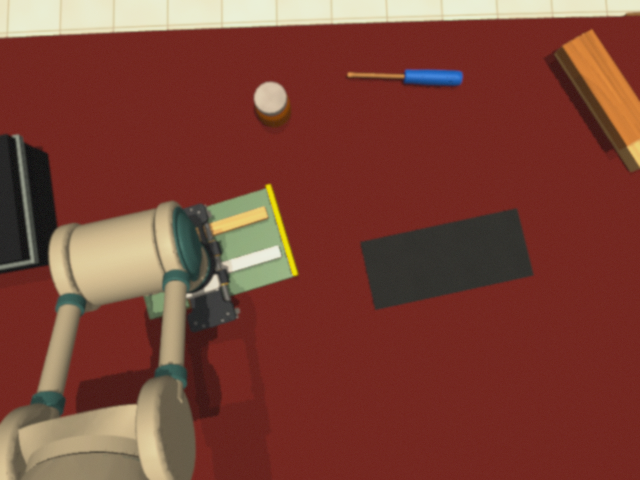

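The fingers closed to 19.7 mm, which fits the 20 mm tube, and it still lies straight in its lane. The batten hasn't moved. Now I'll tilt the tube about its tail.

```bash
cat >> h.py <<'E'
def tc(th,e,dx=0):
    return C0-.11*ux+[0,0,.010+e]+dx*ux+R.from_euler('ZY',[RY,-th]).apply([.11,0,.01])
E
python3 - <<'E'
from h import *
for th in (0,2.5,5,7.5,10):
    t=np.radians(th); p,o=pose(tc(t,.002),RY,t); r=bot.servo_line(p,o,rate=.08,stop_force=20)
    s=bot.state(); print(th,r,s['clock'],s['ft_force'].round(1),s['torque'].round(2),94*s['finger_gap'])
    if r: break
bot.dwell(.3); print(tc(t,.002))
for n in P: cv2.imwrite(f'pics/{n}4.png',vision.read_camera(n))
a=cv2.imread('pics/scene4.png')[220:390,300:540]; cv2.imwrite('pics/z4.png',cv2.resize(a,None,fx=3.3,fy=3.3,interpolation=2))
E
```

```text
0 False 6.7417 [-0.9 -0.  -0.7] [-0.07 -0.12  0.  ] 19.569257925821223
2.5 False 7.0167 [ 0.2 -0.4 -1.4] [ 0.03 -0.14  0.03] 19.622566858378924
5 False 7.2917 [-0.3  0.2 -0.8] [ 0.08 -0.12 -0.  ] 19.726298460307596
7.5 False 7.5667 [-0.1 -0.1 -1.2] [ 0.07 -0.09 -0.04] 19.81917063697945
10 False 7.8417 [ 0.3 -0.3 -1.7] [ 0.14 -0.08 -0.04] 19.46419999689346
[0.50399155 0.17136537 0.04094938]
```

View pics/z4.png

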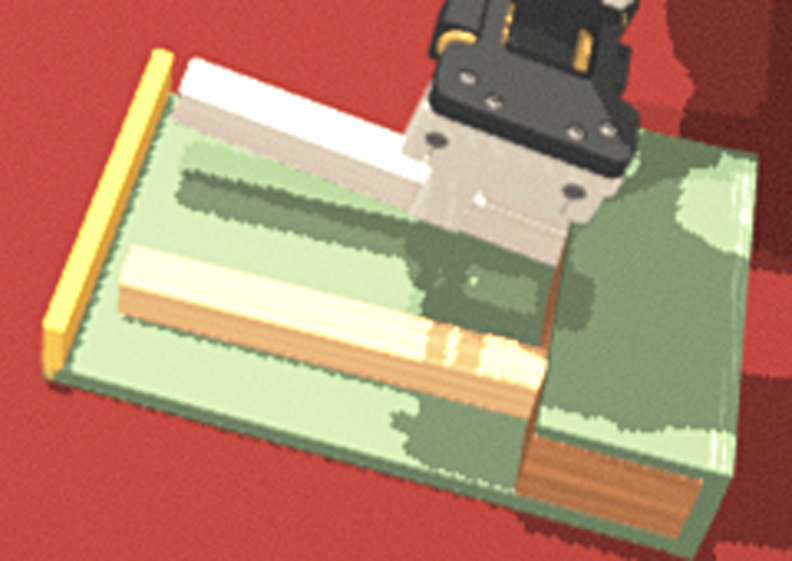

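The front end is now raised, with its near top corner at about pixel (352,249), and the tail is still under the hood. I'll check that corner against the predicted pose and pull if they agree.

```bash
python3 - <<'E'
from h import *
t=np.radians(10); T=R.from_euler('ZY',[RY,-t])
pr=proj('scene',tc(t,.002)+T.apply([[.11,.01,.01],[.11,-.01,.01]])); print(pr)
if abs(pr-[[352.1,248.8],[357.6,237.6]]).max()<5:
    for dx in (.02,.045,.071):
        p,o=pose(tc(t,.002,dx),RY,t); r=bot.servo_line(p,o,rate=.1,stop_force=20)
        s=bot.state(); print(dx,r,s['clock'],s['ft_force'].round(1),94*s['finger_gap'])
        if r: break
    bot.dwell(.15)
    for n in P: cv2.imwrite(f'pics/{n}5.png',vision.read_camera(n))
    a=cv2.imread('pics/scene5.png')[200:390,280:540]; cv2.imwrite('pics/z5.png',cv2.resize(a,None,fx=3,fy=3,interpolation=2))
E
```

```text
[[354.75477004 247.12934347]
 [358.61192954 237.19184081]]
0.02 False 8.5917 [-0.   0.  -0.7] 19.716787340370512
0.045 False 8.9917 [-0.2 -0.5 -0.6] 19.332379599902392
0.071 False 9.4 [-0.4  0.1 -1.7] 19.487251132665964
```

View pics/z5.png

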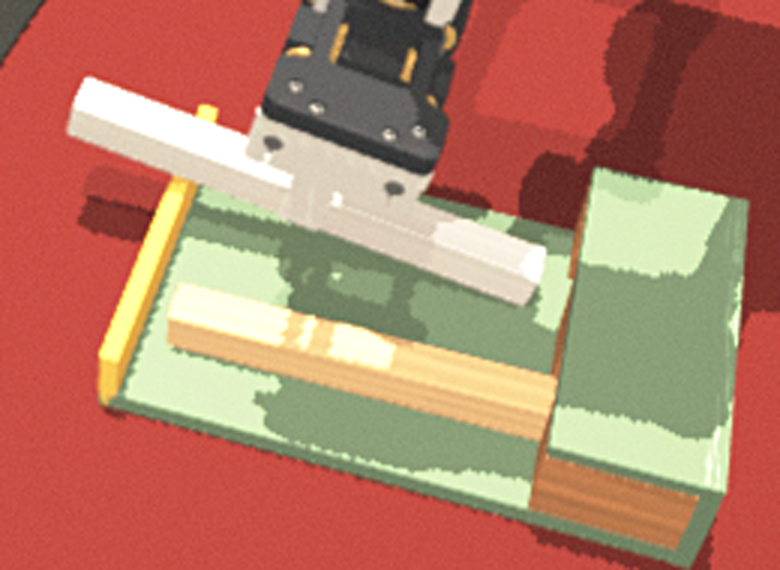

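The tail, with its dark end at about (540,270) in the zoom, has left the hood, and the front is over the lip. I'll pull a bit further while rising, level the tube and carry it over the mat.

```bash
python3 - <<'E'
from h import *
t=np.radians(10)
p,o=pose(tc(t,.062,.10),RY,t); print(bot.servo_line(p,o,rate=.12,stop_force=20))
bot.dwell(.1)
bot.move_to(*pose(MAT+[0,0,.10],MY,0))
p,o=pose(MAT+[0,0,.045],MY,0); print(bot.servo_line(p,o,rate=.12))
s=bot.state(); print(s['clock'],s['ft_force'].round(1),94*s['finger_gap'])
for n in P: cv2.imwrite(f'pics/{n}6.png',vision.read_camera(n))
E
```

```text
False
False
12.2167 [-0.2  0.3 -0.3] 19.553180091540412
```

View pics/scene6.png

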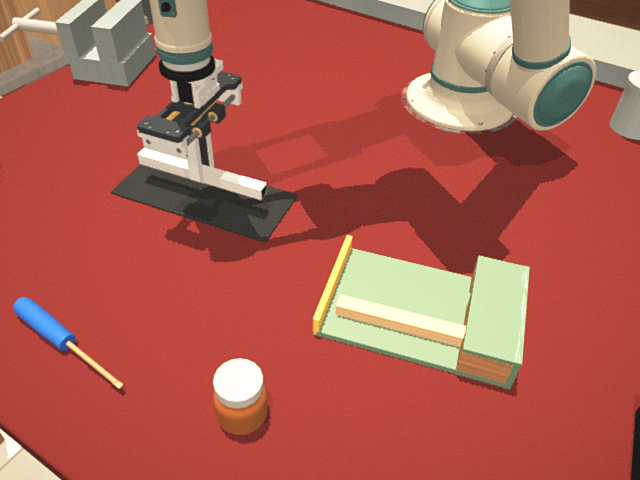

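View pics/top6.png

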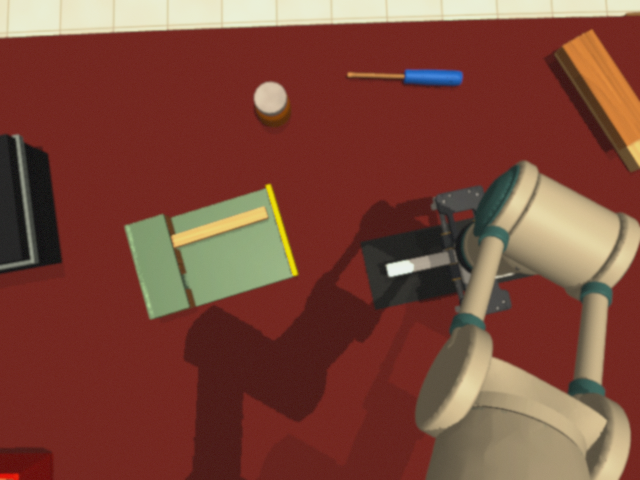

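The tube is held level above the mat and lined up with it, with its tail end at about (265,190) in the scene view. The batten is still in place. Now I'll lower it until it touches, release and retreat.

```bash
python3 - <<'E'
from h import *
p,o=pose(MAT+[0,0,.018],MY,0); print(bot.servo_line(p,o,rate=.08,stop_force=6))
p,o=pose(MAT+[0,0,.0133],MY,0); print(bot.servo_line(p,o,rate=.02,stop_force=5))
s=bot.state(); print(s['clock'],s['tool_pos']-p,s['ft_force'].round(1))
let_go(); bot.dwell(.2)
p,o=pose(MAT+[0,0,.15],MY,0); print(bot.servo_line(p,o,rate=.12))
bot.goto_joints([-1.453,.276,1.505,0,1.361,-.121]); bot.dwell(.3)
print(bot.state()['clock'])
for n in P:
    cv2.imwrite(f'pics/{n}7.png',vision.read_camera(n))
    for k in('tube_mid','batten_mid'):
        d=models.cut_out(k,n)[0]; c=np.argwhere(d['region'])[:,::-1]
        W=np.array([onz(n,u,.024 if k[0]=='t' else .03) for u in c])[:,:2].astype(np.float32)*1000
        print(n,k,d['score'],d['at'],cv2.minAreaRect(W))
E
```

```text
False
True
13.0917 [ 0.00040054 -0.00024983  0.00072372] [ 0.  -0.4  4.7]
False
17.9417
top tube_mid 0.74 [255.1, 453.3] ((516.0548706054688, -224.857421875), (20.254837036132812, 219.73846435546875), 10.258586883544922)
top batten_mid 0.65 [228.4, 216.4] ((576.2650146484375, 162.56680297851562), (24.287132263183594, 167.03981018066406), 15.27628231048584)
scene tube_mid 0.73 [186.3, 204.9] ((523.3574829101562, -216.62562561035156), (39.407901763916016, 228.14976501464844), 10.567109107971191)
scene batten_mid 0.57 [319.5, 400.8] ((585.0193481445312, 164.58245849609375), (35.29949951171875, 164.71205139160156), 16.19719123840332)
```

View pics/top7.png

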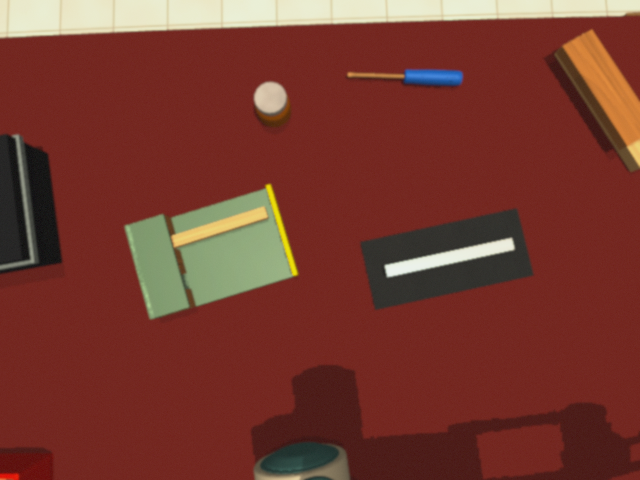

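View pics/scene7.png

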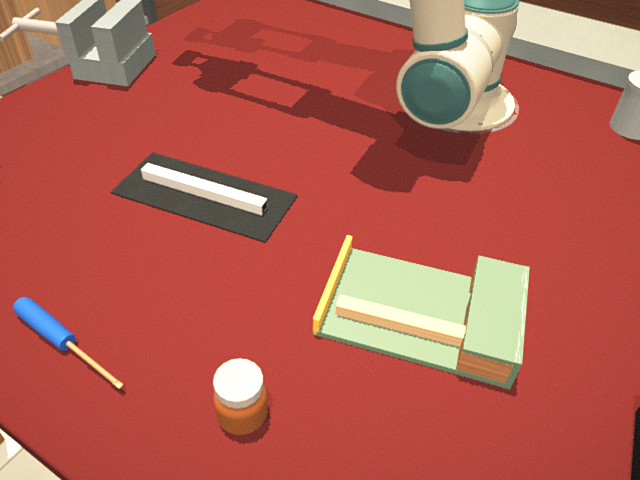

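The tube lies flat and centred on the mat, from (385,271) to (514,244) in the top view. The batten is unmoved and the robot is clear of everything.

```bash
python3 -c "
from station import bot
print(bot.sign_off())"
```

```text
the job is handed in; nothing more can be done
None
```

The tube now lies flat and lengthwise in the middle of the mat. I handed the job in at about 18 s of the 48 s allowed; sign-off gives no verdict.

**What I did:** I found the rack, tube and mat from both cameras. I came down 6 mm off-centre so the open fingers would clear the batten, gripped the tube, and moved it back into line. I then tilted it 10° about its tail, pulled it 71 mm out from under the hood, and lifted it clear. Over the mat I levelled it, lowered it until it touched (about 5 N), released it and backed away.

**Last checks:**
- **Tube on the mat:** the top camera puts its centre about 2 mm from the mat's centre and its angle within 0.5° of the mat's long axis.
- **Batten:** it sits at the same pixels as at the start in both cameras, to within about 1–2 pixels.
- **Robot:** it is back at its start pose, touching nothing. The largest tool-force reading I took was about 5 N, at touchdown.

**Disagreements:** the scene camera puts the tube's centre about 11 mm from the mat's centre. Its outline also took in the tube's side face, which explains the shift, and it is still within the 30 mm limit. The two cameras' separate fits of the rack also differed by about 4 mm.

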